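# Show a rack handset to the inspection camera

### The arm

A 6-joint arm with a two-finger parallel gripper is mounted at the origin on the work surface. World frame = base frame: x ahead of the robot, y to its left, z up, the work surface at z = 0. Lengths are in m, angles in rad, forces in N, time in s.
With the tool pointing down it reaches from about 0.35 to 0.85 m from the base axis. Payload 8.1 kg.
Tool frame: the origin (TCP) lies midway between the tips of the shut fingers; the grasp point (between the pads) lies 19 mm behind it (bot.grip_point_offset is the distance from the TCP to the grasp point, in m); z points along the fingers, y is the line along which they close (so a half turn about z gives the same grasp; the last joint's range is limited). The gripper opens to 85 mm and grips with 20 to 120 N. Pads are 22 mm wide; open, the fingers measure 114 mm over their backs; the gripper's body (76 mm by 85 mm) begins 54 mm behind the grasp point. The pads swing forward as they close: fully open they stand 13 mm farther back than shut.
Start: joints at [-1.38, 0.13, 1.488, -0, 1.523, -0.085], TCP at [0.163, -0.577, 0.231] pointing down, gripper open.
Joint ranges: [-2.96, 2.96], [-0.89, 2.26], [0.02, 2.5], [-1.34, 4.48], [0, 2.73], [-2.66, 2.66]. Speed limits (rad/s): [2.39, 2.39, 2.79, 3.14, 3.14, 3.14].

### API

Orientations are given as a unit quaternion [w, x, y, z].
In Python, from workcell import bot gives the robot as it stands.
- The arm moves only by the tool apply_moves, never from a script. Its argument "rows" is a list of rows, each a list of 4 numbers: the shift along the tool's x, y, z in m, then the turn about the tool's z in rad. In form: [[dx, dy, dz, twist], ...]. A call has exactly 8 rows; each row shifts and turns the commanded pose from where the row before left it, along the tool's axes as they then stand; what a row does not reach is not made up. A row lasts 1/10 s, in which the tool goes at most 50 mm and 8.59 degrees, less where a joint would pass 70% of its speed; a pose out of reach is approached as far as the arm can. A call is refused whole if a number of a shift passes 0.05 or a number of a turn 0.15, either way. A call with a gripper value outside its range is refused whole. "fingers" is the opening, from 0 (shut) to 1 (fully open), set as the call begins (left out, the last holds). The fingers move at their own pace and stop on an object; "force" is the grip in N (left out, the last holds). Time passes only in rows, so rows that do not move let the fingers close, or fill a call up. It gives the time, the measured TCP pose, the force, the opening and the grip force at its end, in the units of the state.
- bot.read_state(): the state, without advancing time (a new reading comes with each control period).
- bot.capture(name): name is "scene" or "top" or "wrist"; returns a dict with "image" (420x560x3 uint8, red, green, blue), "camera_matrix" (3x3 intrinsics, pixels), "R" (3x3) and "t" (3): a world point X has camera coordinates R X + t. Camera axes: x right, y down, z forward; pixel columns grow to the right and rows downward; lengths in m; the calibration is good to about 2 mm. A picture is of the moment at which its call begins. There is no depth.
- bot.hand_in(): hands the job in; it is judged then, once.
The state is a dict: "time_s": time; "joints": joint angles; "dq": joint speeds; "tau": joint torques, N m; "eef_pos": TCP position; "tool_rot": TCP orientation; "contact_force": force on the tool from outside, world axes, zero at the start; "moment": the same for the moment, N m; "width": finger opening in m; "grip_force": force on a finger pad.
Only numpy, scipy, OpenCV 4.12 (cv2) and the standard library are available. Lean on these libraries where they do the work, as an engineer would, in place of code of your own. Each camera call takes 0.05 s, during which the arm holds its last target. There are 200 camera calls.

### The job

In the slot rack stands one tall handset with a round lens ring in the middle of its back: draw it straight up out of its slot, then turn it so that its back is square to the lens of the inspection camera, with the ring centred in front of the lens about 13 cm away. Finish while holding it still in the gripper up there, touching nothing else: do not put it down or let go. Leave the two other pieces in their slots, do not disturb the screwdriver and do not bump the camera or its stand.

Things in the scene. Friction and masses are not known exactly. Their poses are not given: they have to be found in the camera images.
- phone: Tall dark metal handset, 72 wide (y) x 10 thick (x) x 150 mm tall (z), 0.2 kg. Origin: centre of its foot; z up its length, x out of its back (ring side), glass on -x. Starts upright in one of the slots, back away from the robot, foot 10 mm above the bench, top at 160 mm. Above z = 95 mm it is plain on both faces: grip it there across the 10 mm, from above.
- ring (a point): Centre of the handset's lens ring: a 36 mm wide, 2 mm proud steel disc on its back; the point is at (7, 0, 75) mm in the handset's frame, on the ring's outer face, half-way up.
- rack: Grey slot rack, fixed, 272 mm long (y), 55 mm tall; 55 mm deep (x) at its 10 mm thick foot, 25 mm above. Origin: centre of its underside. Three equal slots in a row at y = -87, 0, +87 mm, each 78 (y) x 13 mm (x), open upward, floors at z = 10 mm; the pieces stand in them in any order, aligned with the rack.
- small_phone: Bystander: white handset 64 x 10 x 118 mm (y, x, z) with a small square lens island in a corner of its back, upright in another slot. Origin at the centre of its lower edge.
- drive: Bystander: bare aluminium disk drive 70 x 10 x 100 mm (y, x, z), upright in the remaining slot. Origin at the centre of its lower edge.
- screwdriver: Bystander: screwdriver lying on the bench beyond the rack.
- stand: Camera stand, fixed. Origin on the bench straight below the viewing point, which is (0, 0, 190) mm in its frame, 130 mm before the lens. Base plate 150 x 8 mm from x = -70 to 230 mm; post 18 mm thick, 378 mm tall at x = 205 mm; a cross arm at 335 mm height carries the camera, which looks 45 degrees down to the stand's -x side (roughly to the robot).
- camera: The inspection camera, fixed on the stand: a 40 mm round black lens barrel on a 46 mm grey box, 75 mm long in all. Origin at the centre of the lens's front face, z points out of the lens along the line of sight (45 degrees below level); its y axis is level. It stands 282 mm above the bench.
There are look-alikes about, which are no part of the job. Leave any pink, red or turquoise look-alike of the phone alone.

How it is judged:
On the way, in this order (a step that is already met when the one before it is completed fails the run):
1. the tall handset is held in the fingers, drawn up clear of the rack, still about upright (z of phone in the frame of rack above 0.065 m and contact force between phone and the fingers above 1 N and angle between phone's own z axis and vertical below 0.5 rad), for 0.1 s.
2. it is turned with its back square to the lens, ring centred in front of it (x of ring in the frame of camera between -0.025 and 0.025 m and y of ring in the frame of camera between -0.025 and 0.025 m and z of ring in the frame of camera between 0.1 and 0.16 m and angle between the x axis of phone and the z axis of camera, either way round below 0.26 rad and angle between phone's own x axis and vertical below 1.2 rad and contact force between phone and the fingers above 1 N), for 0.3 s.
At the end, for the whole second after the job is handed in: The tall handset is held still in the fingers, clear of rack and stand, over 50 mm up; ring within 25 mm of the line of sight each way and 100 to 160 mm from the lens; back square to the lens within 15 degrees; the others upright, and like the screwdriver within 30 mm of their start (all of step 2 and contact force between phone and rack below 0.1 N and contact force between phone and stand below 0.1 N and height (world z) of phone above 0.05 m and linear speed of phone below 0.03 m/s and angular speed of phone below 0.3 rad/s and angle between each of small_phone, drive's own z axis and vertical below 0.2 rad and not (distance of small_phone from where it was at the start of the episode above 0.03 m) and not (distance of drive from where it was at the start of the episode above 0.03 m) and not (distance of screwdriver from where it was at the start of the episode above 0.03 m)); the arm keeps its last pose, push and grip.
It fails at once if the small handset, the drive or the screwdriver was moved more than 30 mm (distance of any of small_phone, drive, screwdriver from where it was at the start of the episode above 0.03 m).
It fails at once if the camera or its stand was bumped (over 3 N) (contact force between stand and anything else above 3 N).
It also fails if it takes over 32 s, if anything falls off the work surface, if the arm or the gripper's body presses on something with over 40 N, if the wrist force passes 120 N, or if a joint passes its speed limit or range.

## Working session

There is one attempt and no reset: what is moved stays moved. The work goes in short steps, Python scripts to look and compute and a tool call to move; the robot and the scene stay as the last step left them, time stands still between calls to the robot, and variables do not carry over. Pictures are saved under pics/ and viewed, at most 10 in all, crops included, and the job is handed in when it is done.

Besides the shell and the picture viewer there is one more tool, called after "Request:" as name([rows], argument=value, ...), one row to a line, values as JSON. apply_moves: Moves the arm, as the interface text tells. Its arguments: {"type":"object","properties":{"rows":{"type":"array"},"fingers":{"type":"number"},"force":{"type":"number"}},"required":["rows"]}

```bash
mkdir -p pics; ls
python3 - <<'E'
from workcell import bot
import cv2,numpy as np
for n in("scene","top","wrist"):
    c=bot.capture(n); cv2.imwrite(f"pics/{n}0.png",c["image"][:,:,::-1]); np.savez(f"{n}0.npz",**c)
    print(n,c["camera_matrix"].tolist(),np.round(c["R"],4).tolist(),c["t"])
print(bot.read_state(),bot.grip_point_offset)
E
```

```text
pics
scene [[484.636197098554, 0.0, 277.8873516440019], [0.0, 484.636197098554, 219.97272582798706], [0.0, 0.0, 1.0]] [[-0.3673, 0.9298, -0.0222], [0.5658, 0.2044, -0.7988], [-0.7383, -0.306, -0.6011]] [ 0.16930149 -0.19181124  1.7396308 ]
top [[394.4720707572616, 0.0, 279.4946859961878], [0.0, 394.4720707572616, 201.21724180682608], [0.0, 0.0, 1.0]] [[-0.0205, -0.9997, -0.0163], [-0.9975, 0.0216, -0.0675], [0.0678, 0.0149, -0.9976]] [0.09557659 0.60024738 1.0210124 ]
wrist [[344.5218692934251, 0.0, 281.1652650611618], [0.0, 344.5218692934251, 208.95764390467338], [0.0, 0.0, 1.0]] [[0.2721, -0.9623, -0.0028], [-0.9249, -0.2624, 0.2751], [-0.2655, -0.0723, -0.9614]] [-0.59911277 -0.03658526  0.37957217]
{'time_s': 0.15, 'joints': array([-1.38040986e+00,  1.31036415e-01,  1.48904913e+00, -1.85603092e-05,
        1.52301961e+00, -8.53920421e-02]), 'dq': array([-0.00117313, -0.00227175, -0.00301482, -0.00047939, -0.0001237 ,
       -0.00176895]), 'tau': array([ 2.57037909e-04, -5.70063829e+01, -5.01158488e+01, -1.87054870e-04,
        9.64461156e-03,  5.72660997e-05]), 'eef_pos': array([ 0.16331327, -0.57688694,  0.23044533]), 'tool_rot': array([-7.54723697e-04,  9.90507985e-01,  1.37453116e-01, -4.89393416e-05]), 'contact_force': array([ 0.83975453, -0.43932155,  0.38457391]), 'moment': array([ 0.04281833,  0.01734187, -0.01318217]), 'grip_force': 0.0, 'width': 0.08540057558069719} 0.0187
```

View pics/scene0.png

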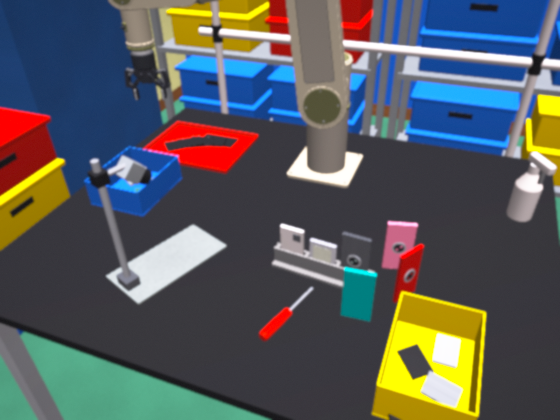

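View pics/top0.png

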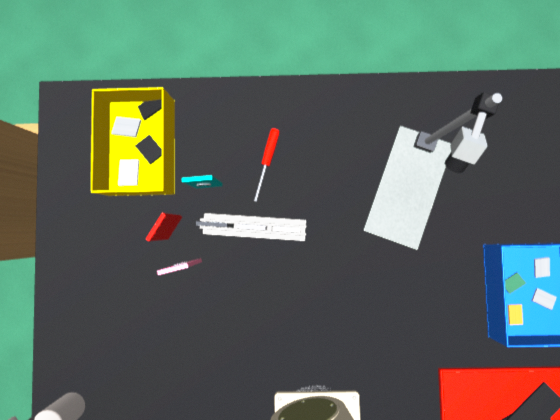

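The dark handset stands in the rack's +y slot: scene (354,250), top about (212,224). The stand is on the −y side: plate at top (365–450, 127–248), camera at (467,148). I'll zoom in to get precise corners.

Run:
```python
import cv2,numpy as np
a=cv2.imread("pics/top0.png");b=cv2.imread("pics/scene0.png")
def crop(im,x,y,w,h,s): return cv2.resize(im[y:y+h,x:x+w],None,fx=s,fy=s,interpolation=cv2.INTER_CUBIC)
def grid(o,x,y,s):
    for i in range(0,o.shape[1],10*s): cv2.putText(o,str(x+i//s),(i,8),0,.3,(0,255,255),1); o[::4,i]=(0,255,255)
    for i in range(0,o.shape[0],10*s): cv2.putText(o,str(y+i//s),(0,i+8),0,.3,(0,255,255),1); o[i,::4]=(0,255,255)
    return o
r=np.vstack([grid(crop(a,190,200,130,50,6),190,200,6),grid(crop(b,265,215,130,50,6),265,215,6)[:300]])
r2=np.hstack([grid(crop(a,355,85,150,170,3),355,85,3)[:500,:450],grid(crop(b,80,150,110,160,3),80,150,3)[:480].copy() if 0 else np.pad(grid(crop(b,80,150,116,160,3),80,150,3),((0,20),(0,0),(0,0)))[:500,:348]])
cv2.imwrite("pics/c1.png",r);cv2.imwrite("pics/c2.png",r2);print(r.shape,r2.shape)
```

```text
(600, 780, 3) (500, 798, 3)
```

View pics/c1.png

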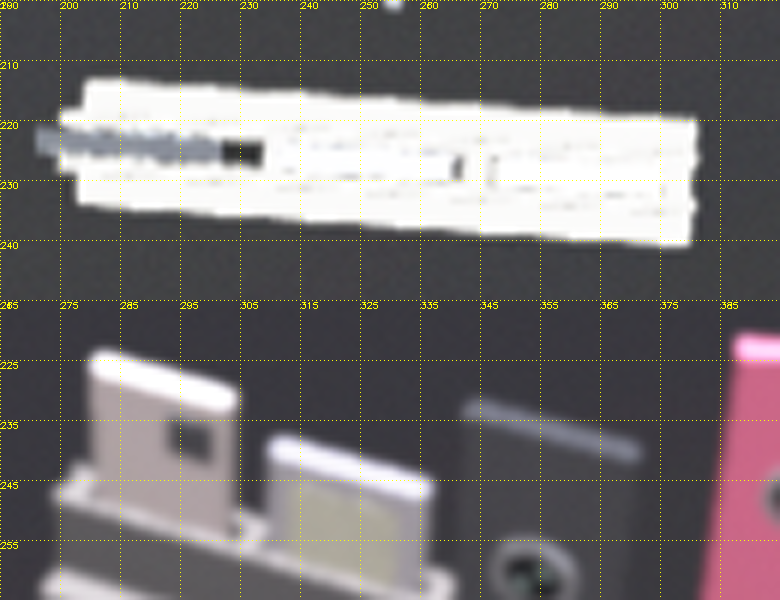

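View pics/c2.png

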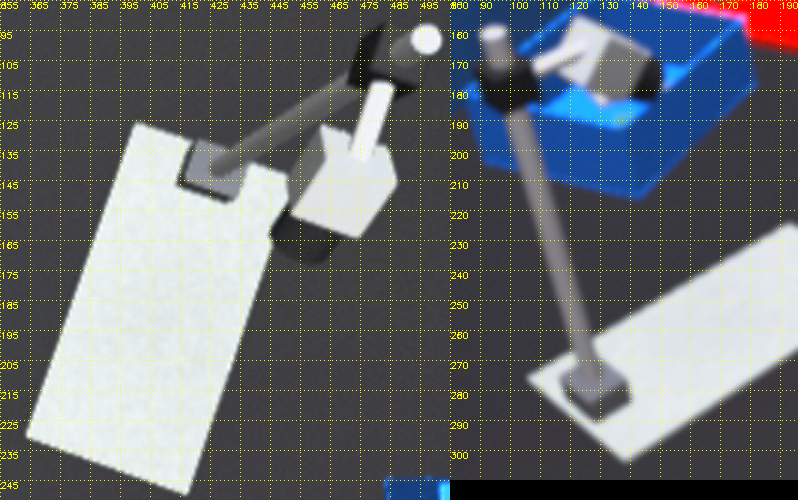

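Views so far:
- **Handset:** top edge at top-view (196,223)–(227,224.5) and scene (342.5,232.5)–(372,240.5).
- **Rack foot:** corners in the top view at (204,213.5), (305.5,219.5), (304.5,240.5), (202.5,233.5).
- **Stand plate:** corners in the top view at (400,125.7), (450.7,142.3), (417.3,249.7), (364,230.3).

The moves can't tilt the tool; they only twist it about the vertical. So I'll grip the handset across its 72 mm width and pivot it 45° in the pads against the bench.

```bash
cat > h.py <<'E'
import numpy as np,cv2
from scipy.optimize import least_squares
def load(n): return dict(np.load(n+".npz"))
def proj(c,X):
    p=(np.atleast_2d(X)@c["R"].T+c["t"])@c["camera_matrix"].T
    return p[:,:2]/p[:,2:]
def ray(c,uv):
    o=-c["R"].T@c["t"]; d=c["R"].T@np.linalg.solve(c["camera_matrix"],[*uv,1]); return o,d
def onz(c,uv,z):
    o,d=ray(c,uv); return o+d*(z-o[2])/d[2]
def tri(c1,p1,c2,p2):
    f=lambda X:np.r_[proj(c1,X)[0]-p1,proj(c2,X)[0]-p2]
    r=least_squares(f,[.5,0,.1]); return r.x,np.abs(r.fun).max()
def fit(obs,x0): # obs: (cam,local pts,pixels); planar pose x,y,yaw
    def f(q):
        c,s=np.cos(q[2]),np.sin(q[2]); R=np.array([[c,-s,0],[s,c,0],[0,0,1]])
        return np.concatenate([(proj(C,np.array(P)@R.T+[q[0],q[1],0])-U).ravel() for C,P,U in obs])
    r=least_squares(f,x0,loss="soft_l1"); return r.x,np.round(f(r.x),1)
E
python3 - <<'E'
from h import *
T=load("top0");S=load("scene0")
print("phone ends tri",tri(T,(196,223.2),S,(372,240)),tri(T,(227,224.8),S,(342.5,232.5)))
fx,fy=.0275,.136
print("rack",fit([(T,[[fx,fy,.01],[fx,-fy,.01],[-fx,-fy,.01],[-fx,fy,.01]],[(204,213.5),(305.5,219.5),(304.8,240.7),(202.7,233.8)])],[.5,0,0]))
st=fit([(T,[[.23,.075,.008],[.23,-.075,.008],[-.07,-.075,.008],[-.07,.075,.008]],[(400,125.7),(450.7,142.3),(417.3,249.7),(364,230.3)]),
 (S,[[.23,.075,.008],[.23,-.075,.008]],[(138.5,303.5),(106.5,276)])],[.6,-.3,-.3]);print("stand",st)
q=st[0];c,s=np.cos(q[2]),np.sin(q[2])
f=lambda x,y,z:np.array([q[0]+c*x-s*y,q[1]+s*x+c*y,z])
print("view pt",f(0,0,.19),"lens",f(.092,0,.282),proj(T,f(.092,0,.282)),proj(S,f(.092,0,.282)),"posttop",proj(T,f(.205,0,.378)))
print("screwdriver tip",onz(T,(255,200),.005),"pink",onz(T,(180,267),.15),"red",onz(T,(180,214),.15))
E
```

```text
phone ends tri (array([0.54570037, 0.27610458, 0.15654304]), np.float64(1.1613200376348232)) (array([0.54093508, 0.20354081, 0.15657164]), np.float64(0.5841509448270017))
rack (array([ 0.53600156,  0.15198277, -0.08287645]), array([ 0.1, -0.1,  0.3,  0.2, -0.2, -0.3, -0.2,  0.2]))
stand (array([ 0.56030019, -0.23203518, -0.3501688 ]), array([-2.1, -0.7,  0.7,  0.3,  0.2, -0.7, -0.7,  0.2,  0.3, -1.3, -0.9,
       -0.5]))
view pt [ 0.56030019 -0.23203518  0.19      ] lens [ 0.64671716 -0.26359637  0.282     ] [[452.14011991 166.02107687]] [[145.87948787 176.57822551]] posttop [[494.43215779  96.8098077 ]]
screwdriver tip [0.60791976 0.14884855 0.005     ] pink [0.44686327 0.31265553 0.15      ] red [0.56866227 0.312235   0.15      ]
```

```bash
cat >> h.py <<'E'
def plan(way,x0=None):
    """way: list of (x,y,z,yaw of tool x, rows); prints calls of rounded rows, tool pointing down"""
    from workcell import bot
    s=bot.read_state(); w,x,y,z=s["tool_rot"]
    p=np.array(s["eef_pos"]); a=2*np.arctan2(y,x)
    rows=[];
    for X,Y,Z,A,n in way:
        for k in range(n,0,-1):
            d=(np.array([X,Y,Z])-p)/k; da=((A-a+np.pi)%(2*np.pi)-np.pi)/k if abs(A-a)<np.pi else (A-a)/k
            r=[d[0]*np.cos(a)+d[1]*np.sin(a), d[0]*np.sin(a)-d[1]*np.cos(a), -d[2], -da]
            r=[round(v,3) for v in r]; rows.append(r)
            p=p+[r[0]*np.cos(a)+r[1]*np.sin(a), r[0]*np.sin(a)-r[1]*np.cos(a), -r[2]]; a-=r[3]
    while len(rows)%8: rows.append([0,0,0,0])
    for i in range(0,len(rows),8): print(rows[i:i+8])
    print("end",p.round(4),round(a,4))
def st():
    from workcell import bot
    s=bot.read_state(); w,x,y,z=s["tool_rot"]
    print(s["time_s"],np.round(s["eef_pos"],4),"yaw",round(2*np.arctan2(y,x),3),"q",np.round(s["tool_rot"],3),"F",np.round(s["contact_force"],1),"w",round(s["width"],4),"g",s["grip_force"],"J",np.round(s["joints"],2))
E
python3 - <<'E'
from h import *
plan([(.5435,.2395,.23,3.058,22),(.5435,.2395,.22,3.058,2)])
E
```

```text
[[np.float64(0.027), np.float64(-0.031), np.float64(0.0), np.float64(-0.126)], [np.float64(0.03), np.float64(-0.027), np.float64(0.0), np.float64(-0.126)], [np.float64(0.034), np.float64(-0.023), np.float64(0.0), np.float64(-0.127)], [np.float64(0.036), np.float64(-0.019), np.float64(0.0), np.float64(-0.126)], [np.float64(0.038), np.float64(-0.014), np.float64(0.0), np.float64(-0.127)], [np.float64(0.04), np.float64(-0.009), np.float64(0.0), np.float64(-0.126)], [np.float64(0.041), np.float64(-0.004), np.float64(0.0), np.float64(-0.127)], [np.float64(0.041), np.float64(0.001), np.float64(0.0), np.float64(-0.126)]]
[[np.float64(0.041), np.float64(0.006), np.float64(0.0), np.float64(-0.127)], [np.float64(0.039), np.float64(0.011), np.float64(0.0), np.float64(-0.126)], [np.float64(0.038), np.float64(0.016), np.float64(0.0), np.float64(-0.127)], [np.float64(0.035), np.float64(0.021), np.float64(0.0), np.float64(-0.126)], [np.float64(0.032), np.float64(0.025), np.float64(0.0), np.float64(-0.127)], [np.float64(0.029), np.float64(0.029), np.float64(0.0), np.float64(-0.126)], [np.float64(0.025), np.float64(0.032), np.float64(0.0), np.float64(-0.127)], [np.float64(0.021), np.float64(0.035), np.float64(0.0), np.float64(-0.126)]]
[[np.float64(0.016), np.float64(0.038), np.float64(0.0), np.float64(-0.127)], [np.float64(0.011), np.float64(0.039), np.float64(0.0), np.float64(-0.126)], [np.float64(0.007), np.float64(0.041), np.float64(0.0), np.float64(-0.127)], [np.float64(0.001), np.float64(0.041), np.float64(0.0), np.float64(-0.126)], [np.float64(-0.004), np.float64(0.041), np.float64(0.0), np.float64(-0.127)], [np.float64(-0.009), np.float64(0.04), np.float64(0.0), np.float64(-0.126)], [np.float64(0.0), np.float64(0.0), np.float64(0.005), np.float64(-0.0)], [np.float64(0.0), np.float64(0.0), np.float64(0.005), np.float64(-0.0)]]
end [0.5436 0.2394 0.2204] 3.0578
```

Request:
apply_moves([
  [0.027,-0.031,0,-0.126],
  [0.03,-0.027,0,-0.126],
  [0.034,-0.023,0,-0.127],
  [0.036,-0.019,0,-0.126],
  [0.038,-0.014,0,-0.127],
  [0.04,-0.009,0,-0.126],
  [0.041,-0.004,0,-0.127],
  [0.041,0.001,0,-0.126],
], fingers=1)

```text
time_s: 0.95
eef_pos: [0.3025, -0.2797, 0.2311]
tool_rot: [-0.0, 0.799, 0.602, 0.0]
contact_force: [-0.1, 0.0, 0.6]
width: 0.0855
grip_force: 0.0
```

Request:
apply_moves([
  [0.041,0.006,0,-0.127],
  [0.039,0.011,0,-0.126],
  [0.038,0.016,0,-0.127],
  [0.035,0.021,0,-0.126],
  [0.032,0.025,0,-0.127],
  [0.029,0.029,0,-0.126],
  [0.025,0.032,0,-0.127],
  [0.021,0.035,0,-0.126],
])

```text
time_s: 1.75
eef_pos: [0.4401, 0.0171, 0.2312]
tool_rot: [0.0, 0.407, 0.914, 0.0]
contact_force: [0.5, -0.0, 1.1]
width: 0.0854
grip_force: 0.0
```

Request:
apply_moves([
  [0.016,0.038,0,-0.127],
  [0.011,0.039,0,-0.126],
  [0.007,0.041,0,-0.127],
  [0.001,0.041,0,-0.126],
  [-0.004,0.041,0,-0.127],
  [-0.009,0.04,0,-0.126],
  [0,0,0.005,0],
  [0,0,0.005,0],
])

```text
time_s: 2.55
eef_pos: [0.5434, 0.2396, 0.2201]
tool_rot: [-0.001, 0.041, 0.999, -0.0]
contact_force: [-0.9, -0.4, -0.8]
width: 0.0851
grip_force: 0.0
```

Run:
```python
from h import *
from workcell import bot
st()
c=bot.capture("wrist"); np.savez("w1.npz",**c); im=c["image"][:,:,::-1].copy()
X=np.array([.5435,.2395,.16]);a=-.083;u=np.array([-np.sin(a),np.cos(a),0])
print(proj(c,[X+.036*u,X-.036*u]))
cv2.imwrite("pics/w1.png",im)
```

```text
2.55 [0.5434 0.2396 0.2201] yaw 3.059 q [-0.001  0.041  0.999 -0.   ] F [-0.9 -0.4 -0.8] w 0.0851 g 0.0 J [ 0.33  0.12  1.52 -0.    1.5  -1.16]
[[339.65927003 228.2176297 ]
 [224.07818242 228.23532082]]
```

View pics/w1.png

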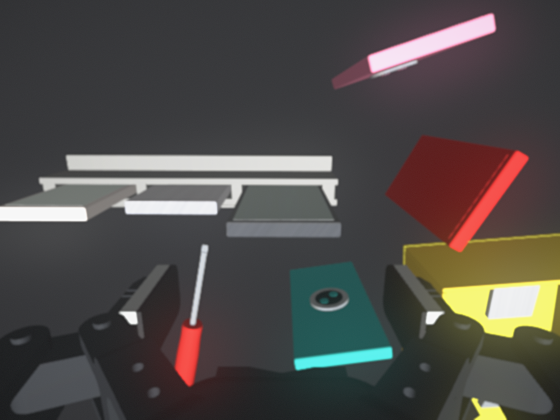

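The handset's top face spans columns 227–340 at rows 222–236, within 2–3 px of the prediction. I'm descending with the fingers either side of its width.

Request:
apply_moves([
  [0,0.001,0.02,0],
  [0,0,0.02,0],
  [0,0,0.02,0],
  [0,0,0.016,0],
  [0,0,0.014,0],
  [0,0,0.01,0],
  [0,0,0.008,0],
  [0,0,0,0],
])

```text
time_s: 3.4
eef_pos: [0.5432, 0.2396, 0.1122]
tool_rot: [-0.001, 0.042, 0.999, -0.0]
contact_force: [-0.6, -0.3, 0.4]
width: 0.0852
grip_force: 0.0
```

Request:
apply_moves([
  [0,0,0,0],
  [0,0,0,0],
  [0,0,0,0],
  [0,0,0,0],
  [0,0,0,0],
  [0,0,0,0],
  [0,0,0,0],
  [0,0,0,0],
], fingers=0, force=40)

```text
time_s: 4.2
eef_pos: [0.5443, 0.2402, 0.1141]
tool_rot: [0.001, 0.042, 0.999, 0.0]
contact_force: [0.5, 0.5, 5.9]
width: 0.0716
grip_force: 47.1
```

Run:
```python
from h import *
from workcell import bot
st()
c=bot.capture("scene"); np.savez("s2.npz",**c); im=c["image"][:,:,::-1].copy()
w=bot.capture("wrist")["image"][:,:,::-1]
a=cv2.resize(im[120:320,240:450],None,fx=2.4,fy=2.4,interpolation=2)
b=cv2.resize(w,(360,270)); o=np.zeros((480,800,3),np.uint8); o[:,:504]=a[:480,:504]; o[:222,504:]=cv2.resize(w,(296,222)); cv2.imwrite("pics/s2.png",o)
```

```text
4.2 [0.5443 0.2402 0.1141] yaw 3.058 q [0.001 0.042 0.999 0.   ] F [0.5 0.5 5.9] w 0.0716 g 47.095118165016174 J [ 0.33  0.2   1.63  0.    1.31 -1.16]
```

View pics/s2.png

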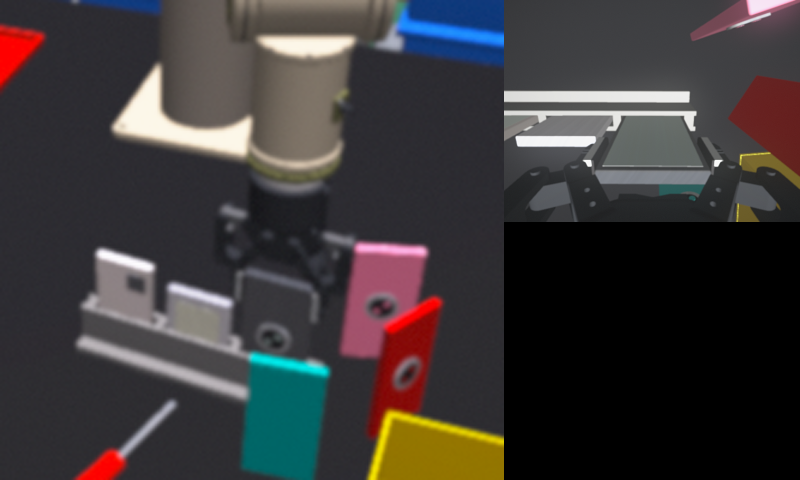

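The handset is gripped squarely by its sides (width 71.6 mm, 47 N) and the neighbours are untouched. Next is the lift straight up.

Request:
apply_moves([
  [0,0,-0.01,0],
  [0,0,-0.015,0],
  [0,0,-0.025,0],
  [0,0,-0.03,0],
  [0,0,-0.03,0],
  [0,0,-0.02,0],
  [0,0,0,0],
  [0,0,0,0],
])

```text
time_s: 5.1
eef_pos: [0.5438, 0.24, 0.2435]
tool_rot: [0.0, 0.042, 0.999, 0.0]
contact_force: [-0.2, -0.3, -2.5]
width: 0.0712
grip_force: 47.0
```

Run:
```python
from h import *
np.set_printoptions(legacy='1.25')
st()
plan([(.47,.06,.243,2.9,5),(.50,-.06,.20,2.79,4),(.50,-.06,.118,2.79,7)])
```

```text
5.1 [0.5438 0.24   0.2435] yaw 3.058 q [0.    0.042 0.999 0.   ] F [-0.2 -0.3 -2.5] w 0.0712 g 46.968364119529724 J [ 0.33  0.11  1.49  0.    1.54 -1.16]
[[0.012, -0.037, 0.0, 0.032], [0.01, -0.037, 0.0, 0.031], [0.009, -0.038, 0.0, 0.032], [0.008, -0.038, 0.0, 0.031], [0.008, -0.039, 0.0, 0.032], [-0.015, -0.027, 0.011, 0.027], [-0.015, -0.027, 0.011, 0.028], [-0.016, -0.026, 0.011, 0.027]]
[[-0.017, -0.026, 0.01, 0.028], [0.0, -0.0, 0.012, -0.0], [0.0, -0.0, 0.012, -0.0], [0.0, -0.0, 0.012, -0.0], [0.0, -0.0, 0.012, -0.0], [0.0, -0.0, 0.011, -0.0], [0.0, -0.0, 0.012, -0.0], [0.0, -0.0, 0.011, -0.0]]
end [ 0.5004 -0.0596  0.1185] 2.7897
```

Request:
apply_moves([
  [0.012,-0.037,-0.01,0.032],
  [0.01,-0.037,0,0.031],
  [0.009,-0.038,0,0.032],
  [0.008,-0.038,0,0.031],
  [0.008,-0.039,0,0.032],
  [-0.015,-0.027,0.015,0.027],
  [-0.015,-0.027,0.015,0.028],
  [-0.016,-0.026,0.015,0.027],
])

```text
time_s: 5.9
eef_pos: [0.4913, -0.0307, 0.2059]
tool_rot: [-0.001, 0.162, 0.987, 0.0]
contact_force: [1.4, 0.4, -1.2]
width: 0.0713
grip_force: 47.4
```

Request:
apply_moves([
  [-0.017,-0.026,0.01,0.028],
  [0,0,0.014,0],
  [0,0,0.014,0],
  [0,0,0.014,0],
  [0,0,0.014,0],
  [0,0,0.012,0],
  [0,0,0.008,0],
  [0,0,0.006,0],
])

```text
time_s: 6.7
eef_pos: [0.5002, -0.0592, 0.1155]
tool_rot: [-0.0, 0.175, 0.985, 0.0]
contact_force: [0.7, -0.2, -1.6]
width: 0.0712
grip_force: 47.6
```

Run:
```python
from h import *
from workcell import bot
st()
```

```text
6.7 [ 0.5002 -0.0592  0.1155] yaw 2.79 q [-0.     0.175  0.985  0.   ] F [ 0.7 -0.2 -1.6] w 0.0712 g 47.56297051906586 J [-0.22 -0.04  1.88  0.    1.3  -1.44]
```

The foot is about 11 mm above the bench. I'll lighten the grip, press lightly and start dragging back along the pivot arc.

Request:
apply_moves([
  [0,0,0.01,0],
  [0,0,0.005,0],
  [0.006,0,0,0],
  [0.008,0,0.001,0],
  [0.009,0,0.001,0],
  [0.008,0,0.002,0],
  [0.008,0,0.002,0],
  [0,0,0,0],
], fingers=0, force=20)

```text
time_s: 7.5
eef_pos: [0.4666, -0.0467, 0.0987]
tool_rot: [0.004, 0.175, 0.985, -0.0]
contact_force: [-1.2, 0.3, 14.3]
width: 0.0715
grip_force: 49.7
```

Run:
```python
from h import *
from workcell import bot
st()
c=bot.capture("scene"); np.savez("s3.npz",**c); im=c["image"][:,:,::-1].copy()
w=bot.capture("wrist")["image"][:,:,::-1]
a=cv2.resize(im[140:300,140:300],None,fx=3,fy=3,interpolation=2)
o=np.zeros((480,800,3),np.uint8); o[:,:480]=a; o[:240,480:]=cv2.resize(w,(320,240)); cv2.imwrite("pics/s3.png",o)
```

```text
7.5 [ 0.4666 -0.0467  0.0987] yaw 2.79 q [ 0.004  0.175  0.985 -0.   ] F [-1.2  0.3 14.3] w 0.0715 g 49.673117995262146 J [-0.21 -0.13  2.   -0.    1.27 -1.43]
```

View pics/s3.png

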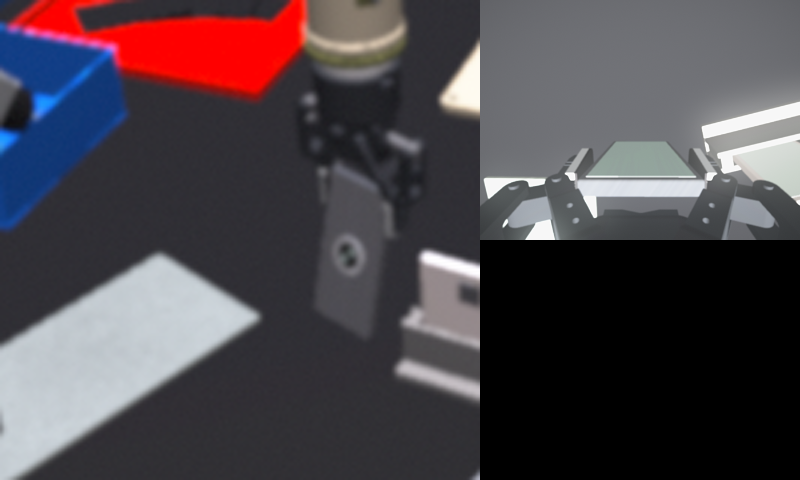

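The pivot works: the foot stays put and the handset already leans back in the pads. I'm continuing along the arc.

Request:
apply_moves([
  [0.009,0,0.003,0],
  [0.009,0,0.003,0],
  [0.008,0,0.004,0],
  [0.008,0,0.005,0],
  [0.008,0,0.005,0],
  [0.007,0,0.006,0],
  [0.007,0,0.006,0],
  [0,0,0,0],
])

```text
time_s: 8.4
eef_pos: [0.4116, -0.0267, 0.064]
tool_rot: [0.001, 0.175, 0.985, 0.0]
contact_force: [-3.1, 2.0, 7.6]
width: 0.0715
grip_force: 49.9
```

Run:
```python
from h import *
from workcell import bot
st()
c=bot.capture("scene"); np.savez("s4.npz",**c); im=c["image"][:,:,::-1].copy()
w=bot.capture("wrist");np.savez("w4.npz",**w);w=w["image"][:,:,::-1]
x0,y0=190,170;s=5
a=cv2.resize(im[y0:y0+110,x0:x0+80],None,fx=s,fy=s,interpolation=2)
for i in range(0,400,50): cv2.putText(a,str(x0+i//s),(i,10),0,.35,(0,255,255),1);a[::5,i]=(0,255,255)
for i in range(0,550,50): cv2.putText(a,str(y0+i//s),(0,i+10),0,.35,(0,255,255),1);a[i,::5]=(0,255,255)
o=np.zeros((550,800,3),np.uint8); o[:,:400]=a
b=w[200:400,80:480].copy()
b=w[:,80:480].copy()
for i in range(0,400,50): cv2.putText(b,str(80+i),(i,10),0,.35,(0,255,255),1);b[::5,i]=(0,255,255)
for i in range(0,400,50): cv2.putText(b,str(i),(0,i+10),0,.35,(0,255,255),1);b[i,::5]=(0,255,255)
o[:420,400:]=b; cv2.imwrite("pics/s4.png",o)
```

```text
8.4 [ 0.4116 -0.0267  0.064 ] yaw 2.79 q [0.001 0.175 0.985 0.   ] F [-3.1  2.   7.6] w 0.0715 g 49.86954867839813 J [-0.19 -0.25  2.17  0.    1.22 -1.41]
```

View pics/s4.png

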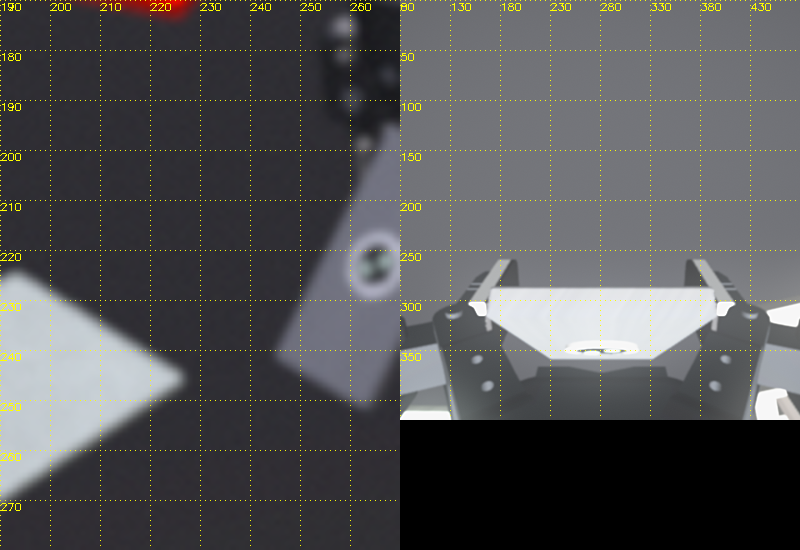

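The handset is now tilted about 45°. In the scene view its foot corners are at (245,240) and (264,252) with the ring at (263.5,222.5); in the wrist view the ring is at (282,347). I'll fit the pose.

```bash
cat >> h.py <<'E'
from scipy.spatial.transform import Rotation as Ro
def phonefit(obs,x0=(.45,-.04,.02,-.35,-.75)):
    """q = origin xyz, yaw, tilt about phone y (negative: back looks up)"""
    def f(q):
        R=Ro.from_euler("ZY",[q[3],q[4]]).as_matrix()
        e=[(proj(C,np.array(P)@R.T+q[:3])-U).ravel() for C,P,U in obs]
        return np.r_[np.concatenate(e),(q[3]+.3516)*100]
    r=least_squares(f,x0,loss="soft_l1"); return r.x,np.round(f(r.x),1)
E
python3 - <<'E'
from h import *
S=load("s4");W=load("w4")
rg=[.007,0,.075]
for top in (.005,-.005):
  q,e=phonefit([(S,[[.005,-.036,0],[.005,.036,0],rg],[(245,240.5),(264,252),(263.5,222.5)]),
   (W,[rg,[top,-.036,.15],[top,.036,.15],[.005,-.036,0],[.005,.036,0]],[(281.5,347),(170,288.5),(396,288.5),(230,359),(334,359)])])
  print(q.round(4),"tilt deg",np.degrees(q[4]).round(1),e)
  R=Ro.from_euler("ZY",[q[3],q[4]]).as_matrix(); print("ring",(R@rg+q[:3]).round(4),"TCP .4116 -.0267 .064")
E
```

```text
[ 0.4979 -0.0584  0.0035 -0.3516 -0.8285] tilt deg -47.5 [-0.7  0.1 -1.5 -0.9  1.9  0.   0.7 -5.9 -0.1  0.3 -0.1  0.1 -0.3  0.3
  0.   0.2 -0. ]
ring [ 0.4504 -0.041   0.0594] TCP .4116 -.0267 .064
[ 0.4976 -0.0583  0.0031 -0.3517 -0.7594] tilt deg -43.5 [-0.7  0.3 -1.5 -0.7  1.  -0.2  0.7  4.3  0.1 -0.1 -0.2 -0.2 -0.2 -0.4
 -0.1 -0.5 -0. ]
ring [ 0.4539 -0.0423  0.0623] TCP .4116 -.0267 .064
```

The tilt is about 45° and the ring is where I expected. I'll firm up the grip, lift, then carry it to the viewing point.

Request:
apply_moves([
  [0,0,0,0],
  [0,0,-0.005,0],
  [0,0,-0.015,0],
  [0,0,-0.025,0],
  [0,0,-0.03,0],
  [0,0,-0.03,0],
  [0,0,-0.024,0],
  [0,0,0,0],
], fingers=0, force=70)

```text
time_s: 9.3
eef_pos: [0.4135, -0.0274, 0.1963]
tool_rot: [0.003, 0.175, 0.985, -0.0]
contact_force: [0.4, -0.3, -1.9]
width: 0.071
grip_force: 80.5
```

Run:
```python
from h import *
np.set_printoptions(legacy='1.25')
st()
plan([(.520,-.217,.193,2.79,15)])
```

```text
9.3 [ 0.4135 -0.0274  0.1963] yaw 2.79 q [ 0.003  0.175  0.985 -0.   ] F [ 0.4 -0.3 -1.9] w 0.071 g 80.47353744506836 J [-0.19 -0.39  2.03 -0.    1.5  -1.41]
[[-0.011, -0.009, 0.0, -0.0], [-0.011, -0.009, 0.0, -0.0], [-0.011, -0.009, 0.0, -0.0], [-0.011, -0.01, 0.0, -0.0], [-0.011, -0.009, 0.0, -0.0], [-0.011, -0.01, 0.0, -0.0], [-0.011, -0.009, 0.0, -0.0], [-0.011, -0.01, 0.0, -0.0]]
[[-0.011, -0.009, 0.0, -0.0], [-0.011, -0.01, 0.001, -0.0], [-0.011, -0.009, 0.0, -0.0], [-0.011, -0.01, 0.001, -0.0], [-0.011, -0.009, 0.0, -0.0], [-0.011, -0.01, 0.001, -0.0], [-0.011, -0.009, 0.0, -0.0], [0, 0, 0, 0]]
end [ 0.5198 -0.2166  0.1933] 2.7897
```

Request:
apply_moves([
  [-0.005,-0.01,0,0],
  [-0.011,-0.014,0,0],
  [-0.011,-0.014,0,0],
  [-0.011,-0.014,0,0],
  [-0.011,-0.014,0,0],
  [-0.011,-0.014,0,0],
  [-0.011,-0.012,0,0],
  [-0.011,-0.011,0,0],
])

```text
time_s: 10.1
eef_pos: [0.4515, -0.153, 0.1897]
tool_rot: [-0.002, 0.175, 0.985, 0.0]
contact_force: [0.5, -0.5, -1.6]
width: 0.0712
grip_force: 80.5
```

Request:
apply_moves([
  [-0.013,-0.01,0,0],
  [-0.013,-0.01,0.001,0],
  [-0.013,-0.009,0.001,0],
  [-0.013,-0.008,0.001,0],
  [-0.012,-0.001,0,0],
  [-0.01,0,0,0],
  [-0.009,0,0,0],
  [0,0,0,0],
])

```text
time_s: 10.9
eef_pos: [0.5178, -0.2164, 0.1883]
tool_rot: [-0.001, 0.175, 0.985, 0.0]
contact_force: [-0.0, 0.7, -2.2]
width: 0.0713
grip_force: 80.6
```

Run:
```python
from h import *
from workcell import bot
st()
c=bot.capture("scene"); np.savez("s5.npz",**c); im=c["image"][:,:,::-1].copy()
t=bot.capture("top");np.savez("t5.npz",**t); tt=t["image"][:,:,::-1].copy()
w=bot.capture("wrist");np.savez("w5.npz",**w);w=w["image"][:,:,::-1]
def G(im,x0,y0,W,H,s):
    a=cv2.resize(im[y0:y0+H,x0:x0+W],None,fx=s,fy=s,interpolation=2)
    for i in range(0,W,10): cv2.putText(a,str(x0+i),(i*s,10),0,.3,(0,255,255),1);a[::5,i*s]=(0,255,255)
    for i in range(0,H,10): cv2.putText(a,str(y0+i),(0,i*s+10),0,.3,(0,255,255),1);a[i*s,::5]=(0,255,255)
    return a
o=np.zeros((600,800,3),np.uint8)
o[:480,:480]=G(im,95,120,120,120,4); o[:300,480:]=G(tt,370,95,107,100,3)[:300,:320]
b=G(w,140,260,320,120,1); o[300:420,480:]=b
cv2.imwrite("pics/s5.png",o)
```

```text
10.9 [ 0.5178 -0.2164  0.1883] yaw 2.79 q [-0.001  0.175  0.985  0.   ] F [-0.   0.7 -2.2] w 0.0713 g 80.58105111122131 J [-0.49  0.05  1.65 -0.    1.44 -1.71]
```

View pics/s5.png

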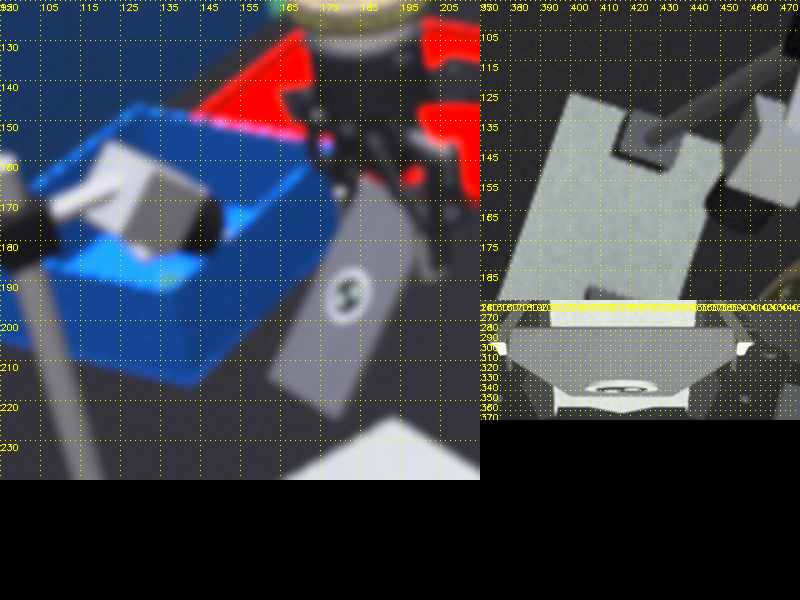

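The lens barrel is at scene (148,177) and the ring now at scene (181.8,193.8) and wrist (281,346). I'll refit the handset's pose against the camera.

Run:
```python
from h import *
S=load("s5");W=load("w5")
rg=[.007,0,.075]
s=2**-.5;y=-.3502;cz=np.array([-s*np.cos(y),-s*np.sin(y),-s]);cy=np.array([-np.sin(y),np.cos(y),0]);cx=np.cross(cy,cz);L=np.array([.6467,-.2636,.282])
for nm,ob in dict(all=[(S,[[.005,-.036,0],[.005,.036,0],rg],[(162,214),(179.5,224.5),(181.8,193.8)]),(W,[rg],[(281,346)])],
  foot=[(S,[[.005,-.036,0],[.005,.036,0],rg],[(162,214),(179.5,224.5),(181.8,193.8)]),(W,[rg,[.005,-.036,0],[.005,.036,0]],[(281,346),(215,355),(348,355)])]).items():
  q,e=phonefit(ob,(.56,-.23,.13,-.35,-.8)); R=Ro.from_euler("ZY",[q[3],q[4]]).as_matrix(); r=R@rg+q[:3]
  print(nm,q.round(4),np.degrees(q[4]).round(1),e,"ring",r.round(4),"in cam",((r-L)@cx).round(4),((r-L)@cy).round(4),((r-L)@cz).round(4),"ang",np.degrees(np.arccos(-R[:,0]@cz)).round(1))
print("ring tri",tri(S,(181.8,193.8),W,(281,346)))
im=W["image"][:,281-40].astype(int).sum(1)//3; print(im[270:380:3]); print(W["image"][350,180:390:6].sum(1)//3)
```

```text
all [ 0.6005 -0.2472  0.1232 -0.3511 -0.7326] -42.0 [ 0.3  0.1 -0.3  0.   0.  -0.2  0.  -0.   0.1] ring [ 0.5583 -0.2317  0.1836] in cam -0.0031 -0.0004 0.136 ang 3.0
foot [ 0.6013 -0.2474  0.1253 -0.3505 -0.7591] -43.5 [ -0.1  -0.4  -0.6  -0.5   0.2  -0.6   0.1   0.   14.5   0.1 -15.1  -0.1
   0.1] ring [ 0.5576 -0.2314  0.1846] in cam -0.0019 -0.0003 0.1359 ang 1.5
ring tri (array([ 0.55852871, -0.23183416,  0.18327802]), np.float64(0.03701553605731078))
[221 220 221 223 225 219 117 148 147 145 144 146 146 145 144 143 142 143
 144 144 144 144 145 145 144 143 141 140 139 214 227 229 180  53  55  55
  53]
[ 51  72  73  73  75  74 228 159 140 139 140 176 223 114 118 185 173  78
 174 179 110 155 214 149 143 141 140 190 199  76  74  74  73  66  52]
```

The ring is within about 3 mm of the line of sight, 136 mm from the lens, and the back is within 3° of square. I'll hold still once, then hand in.

Request:
apply_moves([
  [0,0,0,0],
  [0,0,0,0],
  [0,0,0,0],
  [0,0,0,0],
  [0,0,0,0],
  [0,0,0,0],
  [0,0,0,0],
  [0,0,0,0],
])

```text
time_s: 11.85
eef_pos: [0.5175, -0.2161, 0.1893]
tool_rot: [-0.0, 0.175, 0.985, 0.0]
contact_force: [-0.5, 0.0, -1.9]
width: 0.0713
grip_force: 80.6
```

Run:
```python
from h import st
from workcell import bot
st(); print(bot.hand_in())
```

```text
11.85 [ 0.5175 -0.2161  0.1893] yaw 2.79 q [-0.     0.175  0.985  0.   ] F [-0.5  0.  -1.9] w 0.0713 g 80.58159112930298 J [-0.49  0.05  1.65  0.    1.44 -1.71]
the job is handed in; nothing more can be done
None
```

I handed the job in at 11.85 s, verdict not shown: the handset is held still with its ring about 3 mm off the line of sight, 136 mm from the lens and about 3° off square, but gripped across its 72 mm width (not the advised 10 mm) and tilted by pivoting its foot on the bench, because the moves cannot tilt the tool.

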